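Find the concealed catch of the pantry locker by feel and press it

TASK

The lid of the low white child-safe locker on the pantry shelf is held by a concealed catch: a plain white push-button, let in just below the surface, somewhere along the middle line of the flat white panel on the locker's top, on the side nearer to the robot. Feel along that panel with the fingertips until it gives, press the button fully home so that the lid springs up, and take the hand away. Lift and carry nothing, and leave the butter dish, eggs, tongs, tin and mug where they are.

Things in the scene. Friction and masses are not known exactly. Their poses are not given: they have to be found in the camera images.
- locker: low box screwed to the shelf, 250 mm deep (its x), 368 mm wide (its y), with wooden end cheeks 35 mm wide and 113 mm high; origin at the centre of its underside, z up, x pointing away from the robot at yaw 0. Its top is white: a fixed panel from x = -125 to -13 mm, and behind it the lid, from x = -9 mm to the back
- panel (a point): centre of the hard flat panel's upper face, 110 mm above the shelf (x = -64 mm in the locker's frame, same axes); the panel reaches 61 mm towards the robot, 51 mm away from it and 149 mm to either side. The concealed button lies on the panel's middle line: its centre is at x = 0 of this point and at an unknown y between -116 and +116 mm, different every time
- catch (a joint): travel of the concealed button, m: 0 at rest, 0.006 fully home; the latch lets go near 0.005. A white rectangle 46 mm (locker's x) by 58 mm (y), face 2 mm below the panel, 2 mm gap all round that shows as a thin dark outline. It sinks straight down on a spring, 2 N at first, 5 N when home, and comes back when released; a finger standing partly on the panel cannot press it
- lid (a joint): opening angle of the locker's lid, rad: 0 shut and latched, 1.1 fully open. It is hinged along the locker's far edge; once the latch lets go a spring raises it in about 1.5 s, moving up and away from the panel, and it stays up
- butter_dish: cream ceramic covered butter dish, 110 x 190 x 88 mm, on the shelf left of the locker; origin at the centre of its underside
- egg_tray: yellow plastic tray with five brown eggs, 105 x 155 x 72 mm, on the shelf at the right, beyond the tongs; origin at the centre of its underside
- tongs: stainless steel kitchen tongs lying on the shelf beside the right end of the locker, about 250 x 75 x 26 mm; origin underneath, near the middle of their length
- spice_tin: upright tin with a green label, 68 mm across, 100 mm tall, beyond one end of the locker; origin at the centre of its underside
- mug: blue mug, 80 mm across, 85 mm tall, beyond one end of the locker; origin at the centre of its underside

How it is judged:
By the outcome, as a careful person would: the job done as asked, in the order asked, and still so for the second after the job is handed in, with the robot touching nothing.
It also fails if it takes over 48 s, if anything falls off the work surface, if the arm or the gripper's body presses on something with over 40 N, if the wrist force passes 120 N, or if a joint passes its speed limit or range.

ROBOT

A 6-joint arm with a two-finger parallel gripper is mounted at the origin on the work surface. World frame = base frame: x ahead of the robot, y to its left, z up, the work surface at z = 0. Lengths are in m, angles in rad, forces in N, time in s.
With the tool pointing down it reaches from about 0.3 to 0.775 m from the base axis. Payload 14.6 kg.
Tool frame: the origin (TCP) lies at the very end of the fingers, on their centre line; the grasp point (between the pads) lies 19 mm behind it; x points along the fingers, z is the direction in which the jaws open and shut, and the axes are right-handed (so a half turn about x gives the same grasp; the last joint's range is limited). The gripper opens to 94 mm and grips with 3 to 60 N. Pads are 16 mm wide; open, the fingers measure 119 mm over their backs; the gripper's body (75 mm by 177 mm) begins 78 mm behind the grasp point.
Start: joints at [1.077, 0.3, 1.521, -0, 1.321, -0.067], TCP at [0.228, 0.501, 0.173] pointing down, gripper open.
Joint ranges: [-3.03, 3.03], [-0.79, 2.21], [0.23, 2.52], [-1.04, 4.18], [0, 3.07], [-2.55, 2.55]. Speed limits (rad/s): [2.22, 2.22, 2.57, 3.14, 3.14, 3.14].

INTERFACE

Orientations are given as [roll, pitch, yaw] about the fixed x, y, z axes, in that order (R = Rz(yaw) Ry(pitch) Rx(roll)).
In Python, from station import ctrl gives the robot as it stands. The module is installed in compiled form; this text tells all that it offers.
- The arm moves only by the tool servo_tool, never from a script. Its argument "motion" is one flat list of numbers, 4 for each row, row after row: the shift along the tool's x, y, z in mm, then the turn about the tool's x in degrees. In form: [dx, dy, dz, roll, dx, dy, dz, roll, ...]. A call has 1 to 20 rows; each row is the pose to reach, as a shift and turn from the pose commanded when the call began, along the tool's axes at that moment; what a row does not reach only later rows make up. A row lasts 1/8 s, in which the tool goes at most 62.5 mm and 10.7 degrees, less where a joint would pass 70% of its speed; a pose out of reach is approached as far as the arm can. A call with a gripper value outside its range is refused whole. "gripper" is the opening, from 0 (shut) to 1 (fully open), set as the call begins (left out, the last holds). The fingers move at their own pace and stop on an object; "force" is the grip in N (left out, the last holds). Time passes only in rows, so rows that repeat a pose let the fingers close. It gives the time, the measured TCP pose, the force and the opening at its end, in the units of the state.
- ctrl.get_obs(): the state, without advancing time (a new reading comes with each control period).
- ctrl.camera(name): name is "scene" or "top" or "wrist"; returns a dict with "color" (420x560x3 uint8, red, green, blue), "z_map" (420x560 float32, m along the optical axis (not along the pixel's ray), 0 where there is no reading), "fx", "fy", "cx", "cy" (pixels), "rvec" (rotation vector, rad) and "tvec" (3), from world to camera coordinates, as OpenCV has them. Camera axes: x right, y down, z forward; pixel columns grow to the right and rows downward; lengths in m; the calibration is good to about 2 mm. The wrist camera is an equidistant fisheye: a pixel r from the principal point sees the ray r / f radians off the axis. A picture is of the moment at which its call begins.
- ctrl.hand_in(): hands the job in, once; it reports no verdict.
The state is a dict: "time_s": time; "qpos": joint angles; "joint_vel": joint speeds; "tau": joint torques, N m; "ee_pos": TCP position; "eef_rot": TCP orientation; "force": force on the tool from outside, world axes, zero at the start; "moment": the same for the moment, N m; "grip_width": finger opening in m.
Only numpy, scipy, OpenCV 4.12 (cv2) and the standard library are available. Lean on these libraries where they do the work, as an engineer would, in place of code of your own. Each camera call takes 0.05 s, during which the arm holds its last target.

## Working session

There is one attempt and no reset: what is moved stays moved. The work goes in short steps, Python scripts to look and compute and a tool call to move; the robot and the scene stay as the last step left them, time stands still between calls to the robot, and variables do not carry over. Pictures are saved under pics/ and viewed, and the job is handed in when it is done.

Besides the shell and the picture viewer there is one more tool, called as name(argument=value, ...), one argument or row to a line, values as JSON. servo_tool: Moves the arm, as the interface text tells. Its arguments: {"type":"object","properties":{"motion":{"type":"array","items":{"type":"number"}},"gripper":{"type":"number"},"force":{"type":"number"}},"required":["motion"]}

```bash
mkdir -p pics
cat > h.py <<'E'
import numpy as np, cv2
from station import ctrl
def cam(n,save=None):
    c=ctrl.camera(n)
    if save: cv2.imwrite(f'pics/{save}.png',c['color'][:,:,::-1])
    return c
def world(c,u,v,z=None):
    R,_=cv2.Rodrigues(np.array(c['rvec'],float)); t=np.array(c['tvec'],float).ravel()
    d=np.array([(u-c['cx'])/c['fx'],(v-c['cy'])/c['fy'],1.])
    if z is None: p=d*c['z_map'][int(round(v)),int(round(u))]; return R.T@(p-t)
    o=-R.T@t; r=R.T@d
    return o+r*(z-o[2])/r[2]
E
python3 - <<'E'
from h import *
import pickle
d={n:cam(n,n+'0') for n in('scene','top')}
pickle.dump(d,open('d0.pkl','wb'))
print(ctrl.get_obs())
E
```

```text
{'time_s': 0.1, 'qpos': array([ 1.07744392e+00,  3.00411494e-01,  1.52150312e+00, -5.34727649e-06,
        1.32067680e+00, -6.65845795e-02]), 'joint_vel': array([-0.00090752, -0.00122045, -0.00055253, -0.00091215, -0.00038942,
       -0.00090057]), 'tau': array([-1.42441348e-05, -5.32646763e+01, -3.53279650e+01,  7.08008045e-02,
        2.36168504e-02, -3.08263179e-05]), 'ee_pos': array([0.22753711, 0.50044596, 0.17285201]), 'eef_rot': array([ 3.080194  ,  1.56979755, -2.05896148]), 'force': array([ 0.7621385 ,  0.66756114, -0.24519923]), 'moment': array([-0.03103319,  0.03894006,  0.01694158]), 'grip_width': 0.09388396373865703}
```

View pics/top0.png

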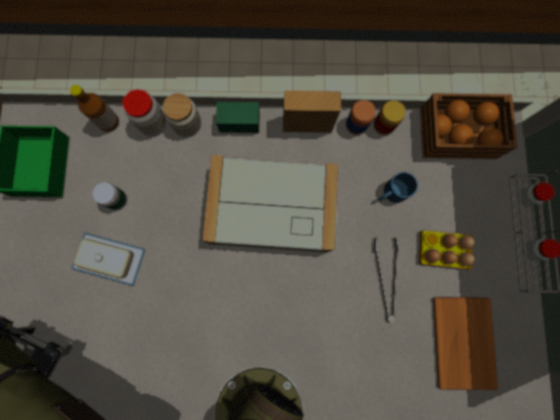

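View pics/scene0.png

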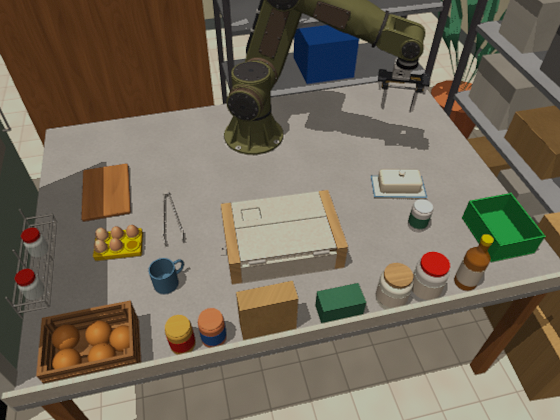

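The top view shows the locker at about (270,203), with a thin dark outline on its near panel at about (302,226). The same outline appears in the scene view at about (251,214). I'll enlarge that area and measure.

Run:
```python
from h import *
import pickle
d=pickle.load(open('d0.pkl','rb'))
t=d['top']['color'][145:260,195:350,::-1]
cv2.imwrite('pics/top0z.png',cv2.resize(cv2.convertScaleAbs(t,alpha=1.4),None,fx=5,fy=5,interpolation=cv2.INTER_CUBIC))
s=d['scene']['color'][180:290,210:355,::-1]
cv2.imwrite('pics/sc0z.png',cv2.resize(s,None,fx=5,fy=5,interpolation=cv2.INTER_CUBIC))
```

```text
(no output)
```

View pics/top0z.png

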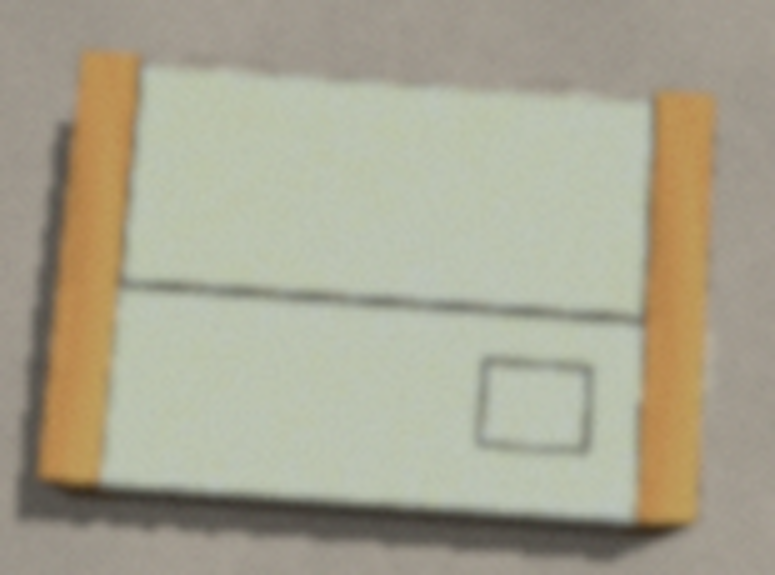

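View pics/sc0z.png

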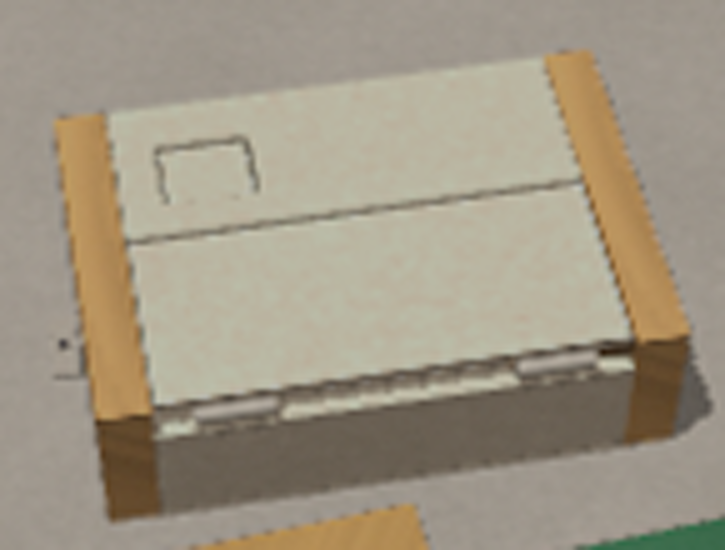

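Run:
```python
from h import *
import pickle
from scipy.spatial.transform import Rotation as Ro
d=pickle.load(open('d0.pkl','rb'))
def tp(p,z): return world(d['top'],195+(p[0]-2)/5,145+(p[1]-2)/5,z)
def sp(p,z): return world(d['scene'],210+(p[0]-2)/5,180+(p[1]-2)/5,z)
B=np.array([tp(p,.11) for p in[(484,357),(592,366),(587,453),(477,444)]]);print(B,B.mean(0))
print('seam',tp((122,286),.11),tp((640,319),.11),'front',tp((100,487),.11),tp((638,521),.11))
print('scene: outer edge',sp((154,149),.11),sp((245,138),.11),'seam',sp((132,241),.11),sp((580,182),.11))
o=ctrl.get_obs();R=Ro.from_euler('xyz',o['eef_rot']).as_matrix();print(R)
s=(tp((122,286),.11)-tp((640,319),.11));yaw=np.arctan2(-s[0],s[1]);print('yaw',np.degrees(yaw))
c=B.mean(0);print('tool delta mm',1000*R.T@(c-o['ee_pos']))
```

```text
[[ 0.55192647 -0.08545715  0.11      ]
 [ 0.54750715 -0.14655397  0.11      ]
 [ 0.49806985 -0.14343045  0.11      ]
 [ 0.5024457  -0.08169358  0.11      ]] [ 0.52498729 -0.11428379  0.11      ]
seam [0.590256   0.12009625 0.11      ] [ 0.5748616  -0.17402514  0.11      ] front [0.47599686 0.12824179 0.11      ] [ 0.46029611 -0.17168195  0.11      ]
scene: outer edge [ 0.49585908 -0.14369112  0.11      ] [ 0.50026648 -0.08329759  0.11      ] seam [ 0.5705163  -0.17213373  0.11      ] [0.58918913 0.12030284 0.11      ]
[[-4.68432425e-04 -9.10308933e-01  4.13929253e-01]
 [-8.82114508e-04  4.13929514e-01  9.10308508e-01]
 [-9.99999501e-01  6.12850227e-05 -9.96894723e-04]]
yaw -2.9961443580259686
tool delta mm [  63.25490902 -525.23018892 -436.40772871]
```

The outline measures 50 × 61 mm with its centre near (0.525, −0.114), on the panel's middle line. I'll close the fingers and move over it.

servo_tool(
  motion=[0, -20, -17, -2, 0, -55, -46, -4, 0, -90, -75, -6, 0, -125, -104, -8, 0, -160, -133, -10, 0, -195, -162, -12, 0, -230, -191, -14, 0, -265, -220, -16, 0, -300, -249, -18, 0, -335, -278, -20, 0, -370, -307, -22, 0, -405, -336, -22, 0, -440, -365, -22, 0, -475, -394, -22, 0, -510, -423, -22, 10, -525, -436, -22, 20, -525, -436, -22, 30, -525, -436, -22, 30, -525, -436, -22],
  gripper=0,
  force=20,
)

```text
time_s: 2.48
ee_pos: [0.5245, -0.1124, 0.1426]
eef_rot: [1.293, 1.569, 2.822]
force: [0.1, -0.5, -0.2]
grip_width: 0.0005
```

Run:
```python
from h import *
from scipy.spatial.transform import Rotation as Ro
o=ctrl.get_obs();R=Ro.from_euler('xyz',o['eef_rot']).as_matrix();print(R,o['ee_pos'],o['force'],o['grip_width'],o['time_s'])
print('delta',1000*R.T@(np.array([.5245,-.1140,.108])-o['ee_pos']))
a=cam('scene');w=cam('wrist','wrist1')
cv2.imwrite('pics/sc1z.png',cv2.resize(a['color'][120:290,190:390,::-1],None,fx=3.5,fy=3.5,interpolation=cv2.INTER_CUBIC))
```

```text
[[-1.42856081e-03 -9.99133739e-01  4.15900299e-02]
 [ 4.73247972e-04  4.15893922e-02  9.99134675e-01]
 [-9.99998868e-01  1.44700704e-03  4.13425040e-04]] [ 0.52447682 -0.11240257  0.14256704] [ 0.12331692 -0.51400517 -0.24346057] 0.0005078148853811615 2.475
delta [34.56620717 -0.13961342 -1.60937324]
```

View pics/sc1z.png

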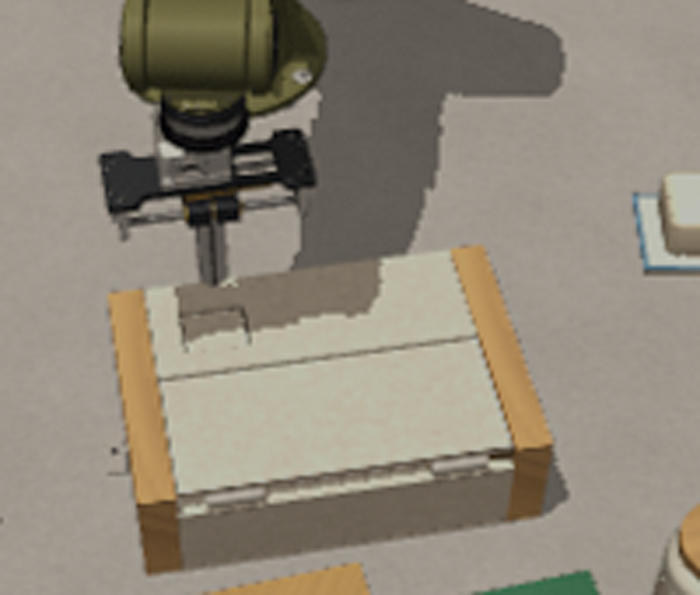

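View pics/wrist1.png

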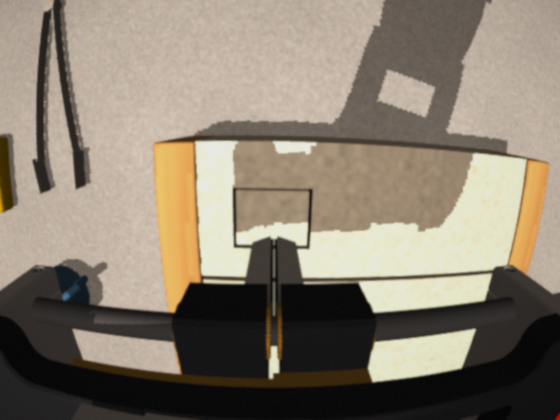

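The closed fingertips sit centred over the outlined button (wrist image 234–311 px across, tip at about 272). Next I'll descend gently.

servo_tool(
  motion=[10, 0, -1.5, 0, 20, 0, -1.5, 0, 28, 0, -1.5, 0, 32, 0, -1.5, 0, 35, 0, -1.5, 0, 37, 0, -1.5, 0, 37, 0, -1.5, 0],
)

```text
time_s: 3.45
ee_pos: [0.525, -0.1151, 0.1064]
eef_rot: [-1.996, 1.571, -0.468]
force: [0.6, -0.3, 0.3]
grip_width: 0.0005
```

servo_tool(
  motion=[1, 0, 0, 0, 2, 0, 0, 0, 3, 0, 0, 0, 3, 0, 0, 0],
)

```text
time_s: 3.95
ee_pos: [0.525, -0.115, 0.1033]
eef_rot: [1.443, 1.571, 2.971]
force: [-0.2, -0.4, -0.2]
grip_width: 0.0006
```

servo_tool(
  motion=[1, 0, 0, 0, 2, 0, 0, 0, 2, 0, 0, 0],
)

```text
time_s: 4.32
ee_pos: [0.525, -0.115, 0.1012]
eef_rot: [1.292, 1.571, 2.82]
force: [0.6, -0.3, 0.6]
grip_width: 0.0004
```

Run:
```python
from h import *
import pickle
d=pickle.load(open('d0.pkl','rb'))
t=d['top']
for u,v in[(302,226),(302,200),(240,225),(260,225),(240,180),(300,180),(300,290),(150,220)]:print(u,v,world(t,u,v))
a=cam('scene');w=cam('wrist','wrist2');print(ctrl.get_obs()['force'])
cv2.imwrite('pics/sc2z.png',cv2.resize(a['color'][120:290,190:390,::-1],None,fx=3.5,fy=3.5,interpolation=cv2.INTER_CUBIC))
```

```text
302 226 [ 0.52365623 -0.11533981  0.11079237]
302 200 [ 0.59872666 -0.11560654  0.10873859]
240 225 [0.52446831 0.05883054 0.11075357]
260 225 [0.52519537 0.00275832 0.1102363 ]
240 180 [0.65438852 0.06220735 0.1113072 ]
300 180 [ 0.6572435  -0.10988862  0.10932728]
300 290 [ 0.34459816 -0.11764351 -0.00080292]
150 220 [5.52284349e-01 3.45761120e-01 2.52508021e-04]
[ 0.31958276  0.11201554 -0.22880405]
```

View pics/sc2z.png

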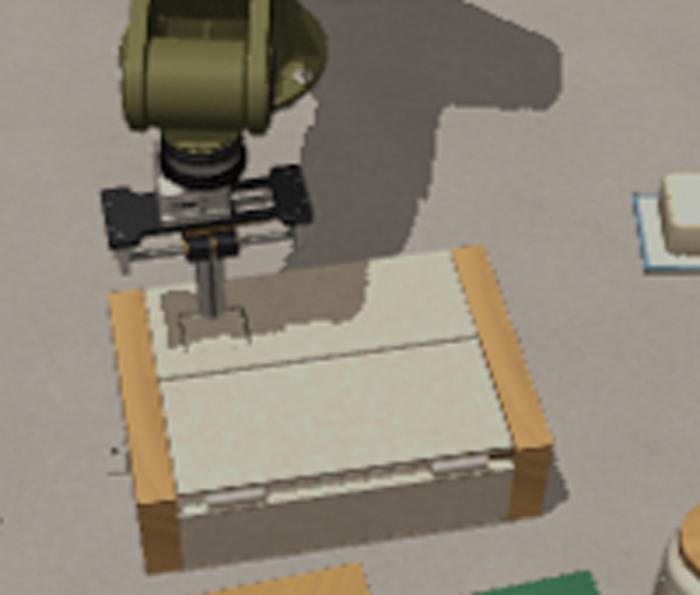

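View pics/wrist2.png

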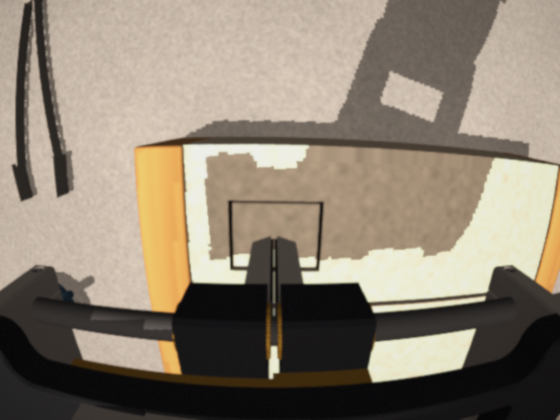

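No contact yet at a reported z of 0.101, and both pictures show the tips still short of the face. I'll check the reported height against the camera.

Run:
```python
from h import *
a=cam('scene')
R,_=cv2.Rodrigues(np.array(a['rvec'],float));t=np.array(a['tvec'],float).ravel()
for z in(.102,.110,.12,.13):
    p=R@np.array([.525,-.115,z])+t;print(z,p[0]/p[2]*a['fx']+a['cx'],p[1]/p[2]*a['fy']+a['cy'])
for v in range(196,220):print(v,[np.round(world(a,u,v),3).tolist() if a['z_map'][v,u]>0 else None for u in(249,251,253)])
cv2.imwrite('pics/sc3z.png',cv2.resize(a['color'][180:235,220:290,::-1],None,fx=10,fy=10,interpolation=cv2.INTER_CUBIC))
b=cam('top');cv2.imwrite('pics/top3z.png',cv2.resize(cv2.convertScaleAbs(b['color'][145:260,195:350,::-1],alpha=1.4),None,fx=5,fy=5,interpolation=cv2.INTER_CUBIC))
```

```text
0.102 250.80135214811915 215.92422607963036
0.11 250.70848873097881 214.2995726544128
0.12 250.59141201807105 212.25130554884936
0.13 250.47321215210542 210.18338878447804
196 [[0.535, -0.119, 0.207], [0.534, -0.112, 0.204], [0.538, -0.107, 0.207]]
197 [[0.534, -0.119, 0.201], [0.53, -0.112, 0.196], [0.538, -0.107, 0.203]]
198 [[0.535, -0.119, 0.198], [0.534, -0.113, 0.196], [0.535, -0.106, 0.195]]
199 [[0.535, -0.119, 0.194], [0.537, -0.113, 0.194], [0.535, -0.107, 0.191]]
200 [[0.535, -0.119, 0.189], [0.533, -0.113, 0.186], [0.533, -0.106, 0.184]]
201 [[0.531, -0.119, 0.18], [0.531, -0.113, 0.178], [0.536, -0.107, 0.183]]
202 [[0.532, -0.119, 0.177], [0.537, -0.114, 0.18], [0.533, -0.107, 0.175]]
203 [[0.533, -0.12, 0.174], [0.529, -0.113, 0.167], [0.533, -0.107, 0.171]]
204 [[0.536, -0.12, 0.172], [0.536, -0.114, 0.171], [0.53, -0.106, 0.162]]
205 [[0.529, -0.119, 0.16], [0.532, -0.113, 0.162], [0.535, -0.107, 0.163]]
206 [[0.534, -0.12, 0.161], [0.534, -0.114, 0.16], [0.534, -0.107, 0.157]]
207 [[0.533, -0.12, 0.155], [0.536, -0.115, 0.157], [0.53, -0.107, 0.148]]
208 [[0.533, -0
[... 181 characters left out ...]
 0.142], [0.51, -0.104, 0.112]]
211 [[0.505, -0.117, 0.105], [0.508, -0.111, 0.107], [0.509, -0.104, 0.106]]
212 [[0.516, -0.119, 0.113], [0.516, -0.112, 0.111], [0.514, -0.105, 0.107]]
213 [[0.514, -0.119, 0.106], [0.522, -0.113, 0.113], [0.522, -0.107, 0.111]]
214 [[0.521, -0.12, 0.108], [0.523, -0.114, 0.109], [0.523, -0.107, 0.107]]
215 [None, [0.523, -0.114, 0.104], [0.529, -0.108, 0.109]]
216 [[0.53, -0.122, 0.109], [0.53, -0.115, 0.107], [0.536, -0.11, 0.113]]
217 [[0.536, -0.123, 0.111], [0.54, -0.117, 0.113], [0.535, -0.11, 0.106]]
218 [[0.545, -0.125, 0.117], [0.538, -0.117, 0.107], [0.542, -0.111, 0.109]]
219 [[0.546, -0.125, 0.113], [0.543, -0.118, 0.108], [0.546, -0.112, 0.109]]
```

View pics/sc3z.png

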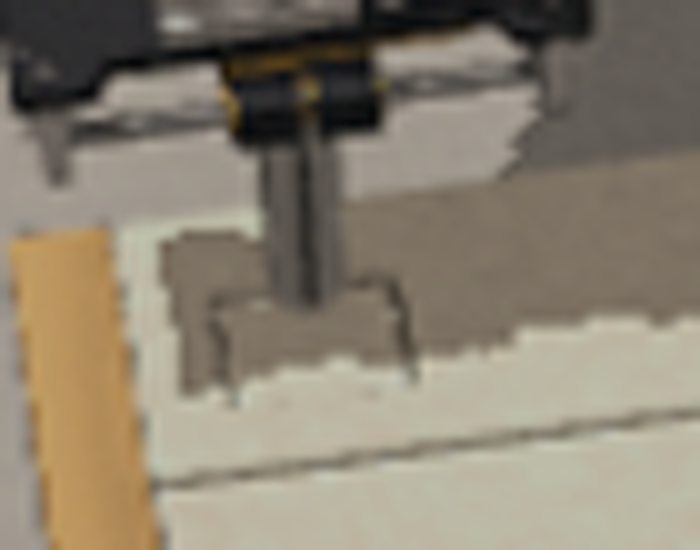

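The depth map puts the fingertips at z ≈ 0.138, about 35 mm above the reported TCP, and x and y agree. I'll trust the camera and keep feeling downward in small steps. First I'll check the hand's extent towards the lid.

Run:
```python
from h import *
a=cam('scene')
P=[]
for v in range(140,212):
  for u in range(218,282):
    if a['z_map'][v,u]>0:
      p=world(a,u,v)
      if p[2]>.13 and abs(p[1]+.115)<.12:P.append(p)
P=np.array(P)
for lo in np.arange(.13,.36,.015):
  q=P[(P[:,2]>=lo)&(P[:,2]<lo+.015)]
  if len(q):print(round(lo,3),len(q),'xmax',np.percentile(q[:,0],97).round(3),'y',q[:,1].min().round(3),q[:,1].max().round(3))
w=ctrl.camera('wrist');R,_=cv2.Rodrigues(np.array(w['rvec'],float));print('wristcam',-R.T@np.array(w['tvec'],float).ravel())
```

```text
0.13 10 xmax 0.534 y -0.124 -0.105
0.145 28 xmax 0.538 y -0.127 -0.104
0.16 27 xmax 0.537 y -0.127 -0.103
0.175 28 xmax 0.537 y -0.127 -0.103
0.19 31 xmax 0.537 y -0.128 -0.102
0.205 15 xmax 0.537 y -0.128 -0.103
0.22 4 xmax 0.558 y -0.189 -0.042
0.235 143 xmax 0.562 y -0.196 -0.035
0.25 181 xmax 0.562 y -0.202 -0.029
0.265 594 xmax 0.56 y -0.204 -0.025
0.28 95 xmax 0.549 y -0.201 -0.029
0.295 23 xmax 0.547 y -0.155 -0.099
0.31 88 xmax 0.561 y -0.156 -0.087
0.325 146 xmax 0.562 y -0.154 -0.077
0.34 71 xmax 0.56 y -0.149 -0.084
0.355 104 xmax 0.561 y -0.149 -0.084
wristcam [ 0.45003527 -0.11190662  0.31185946]
```

servo_tool(
  motion=[5, 0, 0, 0, 10, 0, 0, 0, 15, 0, 0, 0, 18, 0, 0, 0, 18, 0, 0, 0],
)

```text
time_s: 5.25
ee_pos: [0.5249, -0.115, 0.0831]
eef_rot: [1.306, 1.57, 2.834]
force: [0.7, 0.9, -0.0]
grip_width: 0.0005
```

The whole hand sits about 35 mm above the reported height, so it's an offset in the reported z. The hand reaches no further than 37 mm towards the lid, so it is clear. I'll continue slowly.

servo_tool(
  motion=[2, 0, 0, 0, 4, 0, 0, 0, 6, 0, 0, 0, 6, 0, 0, 0],
)

```text
time_s: 5.75
ee_pos: [0.525, -0.115, 0.0772]
eef_rot: [1.413, 1.571, 2.941]
force: [-0.3, -0.5, -0.3]
grip_width: 0.0007
```

Run:
```python
from h import *
a=cam('scene')
for v in range(208,220):print(v,[np.round(world(a,u,v),3).tolist() if a['z_map'][v,u]>0 else None for u in(249,251)])
cv2.imwrite('pics/sc4z.png',cv2.resize(a['color'][180:235,220:290,::-1],None,fx=10,fy=10,interpolation=cv2.INTER_CUBIC))
cam('wrist','wrist4')
```

```text
208 [[0.533, -0.121, 0.15], [0.53, -0.114, 0.146]]
209 [[0.531, -0.12, 0.143], [0.532, -0.114, 0.143]]
210 [[0.534, -0.121, 0.142], [0.529, -0.114, 0.134]]
211 [[0.536, -0.122, 0.139], [0.532, -0.114, 0.133]]
212 [[0.532, -0.121, 0.131], [0.528, -0.114, 0.124]]
213 [[0.531, -0.121, 0.125], [0.53, -0.115, 0.122]]
214 [[0.536, -0.122, 0.125], [0.53, -0.115, 0.117]]
215 [[0.53, -0.122, 0.114], [0.529, -0.115, 0.111]]
216 [[0.532, -0.122, 0.111], [0.531, -0.115, 0.109]]
217 [[0.535, -0.123, 0.11], [0.539, -0.117, 0.113]]
218 [[0.535, -0.123, 0.105], [0.542, -0.118, 0.112]]
219 [[0.544, -0.124, 0.11], [0.542, -0.118, 0.107]]
```

View pics/sc4z.png

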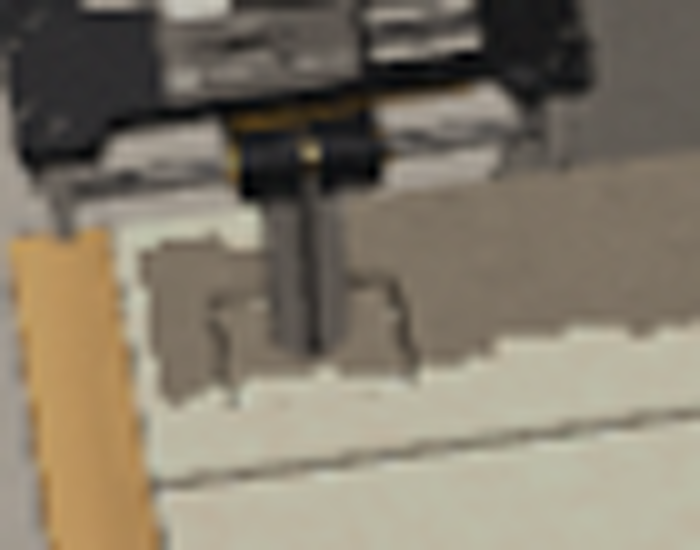

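View pics/wrist4.png

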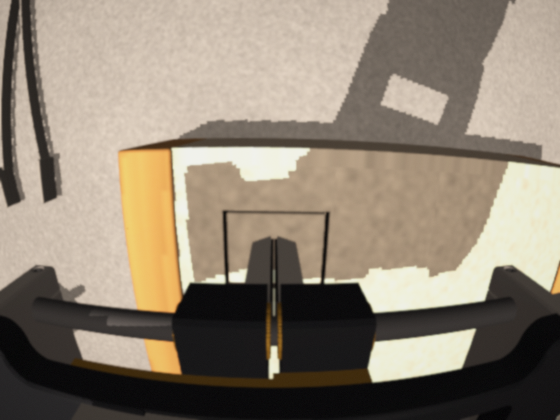

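The tips now read z ≈ 0.112, inside the outline and clear of its edges. I'll feel down 4 mm.

servo_tool(
  motion=[1, 0, 0, 0, 2, 0, 0, 0, 3, 0, 0, 0, 4, 0, 0, 0, 4, 0, 0, 0],
)

```text
time_s: 6.48
ee_pos: [0.5251, -0.1151, 0.0734]
eef_rot: [-1.788, 1.571, -0.26]
force: [-0.5, -0.3, 2.8]
grip_width: 0.0005
```

Contact at 2.8 N, yielding like the spring. I'll press the rest of the way home.

servo_tool(
  motion=[1, 0, 0, 0, 2, 0, 0, 0, 3, 0, 0, 0, 4, 0, 0, 0, 4, 0, 0, 0],
)

```text
time_s: 7.1
ee_pos: [0.5252, -0.1151, 0.07]
eef_rot: [-1.807, 1.57, -0.279]
force: [-4.6, 0.9, 11.3]
grip_width: 0.0007
```

The force rose to 11 N, which suggests the end stop. I'll look, then lift.

Run:
```python
from h import *
print(ctrl.get_obs()['force'])
cam('scene','sc5')
```

```text
[-4.59572171  0.9387826  11.28615951]
```

View pics/sc5.png

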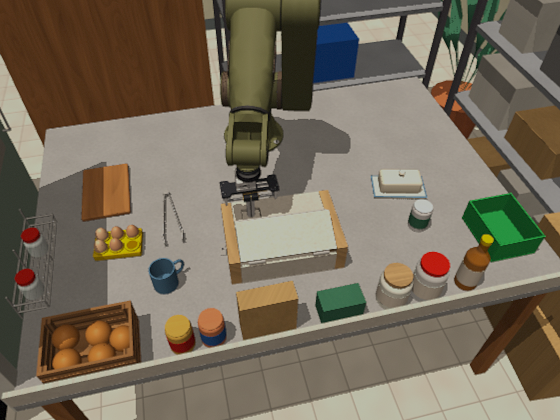

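The lid's front edge has started to rise, so the latch has let go. I'll retract up, then back towards the robot.

servo_tool(
  motion=[-15, 0, 0, 0, -45, 15, 0, 0, -95, 50, 0, 0, -140, 90, 0, 0, -170, 120, 0, 0, -180, 130, 0, 0, -180, 130, 0, 0, -180, 130, 0, 0, -180, 130, 0, 0, -180, 130, 0, 0, -180, 130, 0, 0, -180, 130, 0, 0, -180, 130, 0, 0, -180, 130, 0, 0, -180, 130, 0, 0],
)

```text
time_s: 9.02
ee_pos: [0.3952, -0.1095, 0.2494]
eef_rot: [-2.401, 1.571, -0.873]
force: [1.1, 1.2, 0.3]
grip_width: 0.0005
```

Run:
```python
from h import *
cam('scene','sc6');cam('top','top6');o=ctrl.get_obs();print(o['force'],o['ee_pos'],abs(o['joint_vel']).max(),o['time_s'])
```

```text
[ 0.64185562 -0.07625025  0.18339636] [ 0.39515508 -0.10949142  0.24935873] 0.0011201289491224265 9.125
```

View pics/sc6.png

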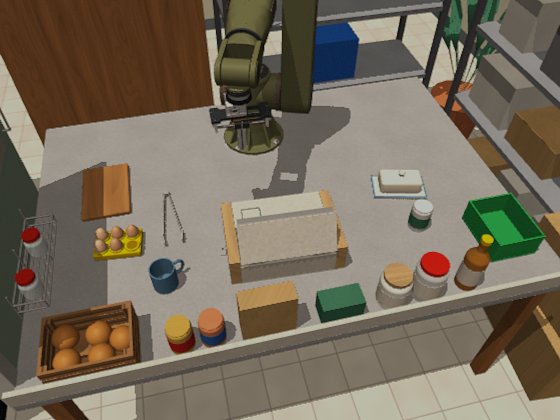

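View pics/top6.png

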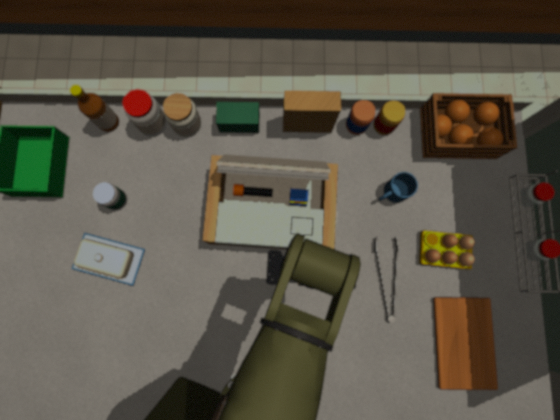

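The lid is up, with the locker's interior visible in the top view at about (270,190). Nothing else has moved, and the hand is clear with no contact force, so I'm handing in.

```bash
python3 -c "
from station import ctrl
print(ctrl.hand_in())"
```

```text
the job is handed in; nothing more can be done
None
```

The button is pressed home, the locker lid is up, and I handed the job in at about 9 s of the 48 s allowed.

I did not feel along the whole panel: the camera images showed the button's thin dark outline, centred near (0.525, −0.114) on the middle line. I lowered the closed fingers onto it and felt contact at 2.8 N, then pressed until the force reached about 11 N and the lid began to rise. I then took the hand up and back.

**Last checks:** The final pictures show the lid open with the interior visible. The butter dish, eggs, tongs, tin and mug are where they were. The hand was clear, with wrist force under 1 N.

**What disagreed:** The reported TCP height read about 35 mm lower than the fingertips really were, judging by the camera depth and the contact. I therefore set the height by camera and touch. At the bottom of the press there was also a sideways force of about 4.6 N, which was gone once I retracted.

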